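# Clamp the coffee canister's lid with its wire bail clasp

## Task

The coffee canister has been filled and its lid laid down, but the clasp is still hanging open. Swing the wire loop over the lid so that its bar lies behind the upturned lip, then swing the clasp lever down against the canister until it snaps over centre and stays fully home, so that the lid is clamped on its seal. Leave the canister standing about where it is, and do not disturb the mug, the tea tin or the teaspoon beside it.

Things in the scene. Friction and masses are not known exactly. Their poses are not given: they have to be found in the camera images.
- canister: Round stainless steel coffee canister, 100 mm diameter, lid top 120 mm above the worktop, about 1.2 kg, standing loose (it slides if pushed sideways with more than about 5 N). Origin: centre of its underside; z up; its -x axis points to its front, where the clasp is (the lid hinge is at the back, +x). The clasp is symmetric about the canister's xz plane.
- canister_lid (a joint): Hinge of the lid at the back (rad): 0 = lid lies on the uncompressed seal, positive = open, negative = pressed down into the springy seal. It starts at about -0.002 (its own weight), comes to about -0.016 (lip pulled down by nearly 2 mm) when clamped, and need not be opened.
- lid_seat (a point): Place on the lid's front tongue, just behind the upturned lip, where the loop's bar must lie: 57 mm in front of the canister's axis, 122 mm above its underside. The tongue is flat, 26 mm wide, level with the lid top (120 mm); behind this place it stays flat for 27 mm. The lip stands at the tongue's front end, its top 125.5 mm high, its front face 63.5 mm from the axis.
- clasp_lever (a joint): Angle of the steel lever (rad): 0 = home, hanging down along the canister's front; pi/2 = level, pointing to the front; stop at 2.2. Starts at 1.75 to 2.0 and stays where it is left. The loop clears the lip only above about 1.65. With the loop hooked it pulls from 1.3, needs at most 4 N at the tip (near 1.0), passes dead centre at about 0.5, then the seal snaps it to 0 and holds it.
- lever_pivot (a point): Axis of the lever's hinge, on lugs at the canister's front: 62 mm in front of the axis, 94 mm above the underside; the hinge axis is the canister's y axis. Fixed to the canister.
- lever_tip (a point): Middle of the outward-curled thumb end of the lever plate, 48 mm from the pivot. The plate is 28 mm wide (along the hinge axis), 4 mm thick, reaches from the pivot to 53 mm from it (the last 10 mm curl outward by 4 mm); its outer face lies 6.5 mm outside the pivot line (outward when closed, upward when level) and is the face to push.
- wire_loop (a joint): Angle of the wire loop relative to the lever (rad): about 0 when clamped, -2.3 = flopped fully back toward the lever plate (stop; the loop then stands 48 degrees off the plate). The loop's lean from upright, positive toward the canister, is clasp_lever + wire_loop; it starts leaning 0.2 to 0.6 outward, pivots freely and falls whichever way it leans: pushed past upright it falls on the lid.
- loop_bar (a point): Middle of the loop's cross bar. The loop is a U of 4 mm steel wire, 33 mm wide between wire centres; the bar is parallel to the hinge axis, 39 mm from the loop's own pins. The pins are carried by the lever 14 mm from lever_pivot, turned 0.30 rad from the plate's direction (lever closed: 13 mm below and 4 mm behind the pivot; lever at 1.87: level with it, 14 mm in front).
- mug: White mug with a handle, 86 mm diameter, 101 mm high, standing to one side of the canister. Origin: centre of its underside.
- tea_tin: Round printed tea tin with a red lid, 110 mm diameter, 150 mm high, standing to the other side of the canister. Origin: centre of its underside.
- teaspoon: Steel teaspoon 130 mm long, lying on the worktop at the right front of the canister. Origin: its middle, on the underside.
Things that resemble listed ones, but are neither listed nor needed, are in the scene too. Leave any blue or turquoise look-alike of the canister alone.

How it is judged:
On the way:
1. the loop's bar has come over the lip and lies on the lid's tongue behind it (x of loop_bar in the frame of lid_seat above -0.002 m and z of loop_bar in the frame of lid_seat below 0.006 m), for 0.2 s.
At the end, for the whole second after the job is handed in: The clasp lever is home (within 0.08 rad of closed) and stays there, the loop's bar lies within 4 mm of its seat behind the lid's lip, the lid is pressed at least 0.010 rad into its seal, and the canister stands upright (within 0.05 rad), at rest, within 60 mm of where it stood (value of joint clasp_lever below 0.08 rad and value of joint canister_lid below -0.01 rad and distance between loop_bar and lid_seat below 0.004 m and angle between canister's own z axis and vertical below 0.05 rad and linear speed of canister below 0.02 m/s and distance of canister from where it was at the start of the episode below 0.06 m); the robot touches nothing.
It fails at once if the canister is pushed 60 mm or more from its place (distance of canister from where it was at the start of the episode above 0.06 m).
It fails at once if the canister is tipped by more than 0.3 rad (angle between canister's own z axis and vertical above 0.3 rad).
It fails at once if the mug, the tea tin or the teaspoon is shifted by more than 20 mm (distance of any of mug, tea_tin, teaspoon from where it was at the start of the episode above 0.02 m).
It also fails if it takes over 42 s, if anything falls off the work surface, if the arm or the gripper's body presses on something with over 40 N, if the wrist force passes 120 N, or if a joint passes its speed limit or range.

## Robot

A 6-joint arm with a two-finger parallel gripper is mounted at the origin on a cart in front of the work surface, level with it; the furniture and walls round the work are solid. World frame = base frame: x ahead of the robot, y to its left, z up, the work surface at z = 0. Lengths are in m, angles in rad, forces in N, time in s.
With the tool pointing down it reaches from about 0.25 to 0.775 m from the base axis. Payload 8.9 kg.
Tool frame: the origin (TCP) lies on the mounting face of the last link; the fingertips stand 173 mm ahead of it and the grasp point (between the pads) lies 155 mm ahead of it; z points along the fingers, y is the direction in which the jaws open and shut (so a half turn about z gives the same grasp; the last joint's range is limited). The gripper opens to 85 mm and grips with 20 to 120 N. Pads are 22 mm wide; open, the fingers measure 114 mm over their backs; the gripper's body (76 mm by 85 mm) begins 54 mm behind the grasp point. The pads swing forward as they close: fully open they stand 13 mm farther back than shut.
Start: joints at [-1.271, 0.291, -0.153, 1.127, 0, 1.431], TCP at [0.223, -0.475, 0.405] pointing down, gripper open.
Joint ranges: [-2.52, 2.52], [-0.91, 1.74], [-1.3, 1.37], [-1.96, 2.02], [-1.52, 1.47], [-3.14, 3.14]. Speed limits (rad/s): [2.22, 2.22, 2.79, 3.14, 3.14, 3.14].

## Interface

Orientations are given as [roll, pitch, yaw] about the fixed x, y, z axes, in that order (R = Rz(yaw) Ry(pitch) Rx(roll)).
In Python, from bench import manip, eyes, find_in, silhouettes gives the robot as it stands. The module is installed in compiled form; this text tells all that it offers.
- The arm moves only by the shell command python3 -m inch 'ROWS'. ROWS is JSON, a list of rows, each a list of 7 numbers: the finger opening in m, from 0 to 0.0854, then the shift along the tool's x, y, z in m, then the turn, a rotation vector about the tool's x, y, z in degrees. In form: [[hand, tx, ty, tz, wx, wy, wz], ...]. A call has 1 to 12 rows; each row shifts and turns the commanded pose from where the row before left it, along the tool's axes as they then stand; what a row does not reach is not made up. A row lasts 1/10 s, in which the tool goes at most 50 mm and 8.59 degrees, less where a joint would pass 70% of its speed; a pose out of reach is approached as far as the arm can. A call is refused whole if a number of a shift passes 0.05 or a number of a turn 8.59, either way. A call with a gripper value outside its range is refused whole. The fingers move at their own pace and stop on an object; the grip force is fixed at half the most. Time passes only in rows, so rows that do not move let the fingers close. It gives the time, the measured TCP pose, the force and the opening at its end, in the units of the state.
- manip.read_state(): the state, without advancing time (a new reading comes with each control period).
- eyes.grab_frame(name): name is "scene" or "side" or "wrist"; returns the picture (384x512x3 uint8, red, green, blue); there is no depth.
- eyes.calibration(name): a dict with "mtx" (3x3 intrinsics, pixels), "R" (3x3) and "t" (3): a world point X has camera coordinates R X + t; the wrist camera has in their place "mount" (4x4, takes a point from camera to tool coordinates, whose origin is the TCP and whose axes are the flange's). Camera axes: x right, y down, z forward; pixel columns grow to the right and rows downward; lengths in m; the calibration is good to about 2 mm. A picture is of the moment at which its call begins: read the wrist's pose just before it. calibration takes no time and is no camera call.
- manip.hand_in(): hands the job in, once; it reports no verdict.
Trained networks look in the newest picture that a camera, given by its name, has taken for a name from the list of things; names that differ only in an ending like _2 or _b are one class to them, and where a whole thing is asked for, a point or a joint stands for the part that bears it (a point fixed in the world has none). Each returns a list of dicts, best first, with "confidence" (0 to 1); they miss things now and then, are a little off and sometimes report something else, mostly with a low value. They report only what shows in the picture. A call takes as long as a camera call. They do not tell look-alikes from the thing itself.
- find_in(camera, target): "rect" ([left, top, right, bottom] as shares, 0 to 1, of the picture: columns of its width, rows of its height, round what is visible of it).
- silhouettes(camera, target): "pixels" (384x512 bool, what is visible of it) and "rect" ([left, top, right, bottom] as shares, 0 to 1, of the picture: columns of its width, rows of its height, round what is visible of it).
The state is a dict: "clock": time; "qpos": joint angles; "dq": joint speeds; "effort": joint torques, N m; "eef_pos": TCP position; "tcp_rot": TCP orientation; "wrist_force": force on the tool from outside, world axes, zero at the start; "wrist_torque": the same for the moment, N m; "opening": opening from 0.0 (shut) to 1.0 (fully open).
Only numpy, scipy, OpenCV 4.12 (cv2) and the standard library are available. Lean on these libraries where they do the work, as an engineer would, in place of code of your own. Each camera call takes 0.05 s, during which the arm holds its last target.

## Working session

There is one attempt and no reset: what is moved stays moved. The work goes in short steps, Python scripts to look and compute and a shell command to move; the robot and the scene stay as the last step left them, time stands still between calls to the robot, and variables do not carry over. Pictures are saved under pics/ and viewed, and the job is handed in when it is done.

```bash
mkdir -p pics; python3 - <<'E'
from bench import manip, eyes, find_in, silhouettes
import cv2
print(manip.read_state())
for n in ["scene","side"]:
    f=eyes.grab_frame(n); cv2.imwrite(f"pics/{n}0.png",f[:,:,::-1])
    c=eyes.calibration(n); print(n,c)
    for t in ["canister","clasp_lever","wire_loop","mug","tea_tin","teaspoon"]:
        print(t,[(round(d["confidence"],2),[round(a*b) for a,b in zip(d["rect"],[512,384,512,384])]) for d in find_in(n,t)])
print(eyes.calibration("wrist"))
E
```

```text
{'clock': 0.0, 'qpos': array([-1.27129951e+00,  2.91246983e-01, -1.54105521e-01,  1.12671034e+00,
        1.09686358e-06,  1.43148738e+00]), 'dq': array([ 0.00145195,  0.00101291, -0.00180817,  0.00067791,  0.00089548,
       -0.00023709]), 'effort': array([ 2.90495285e-03, -5.37143362e+01,  3.31370974e+01,  1.58669165e-02,
       -3.50661094e-04, -1.28786147e-05]), 'eef_pos': array([ 0.22298688, -0.47505668,  0.40415723]), 'tcp_rot': array([-3.14033856e+00, -1.76953462e-04,  4.38805651e-01]), 'wrist_force': array([0.04920743, 0.36310538, 0.07160275]), 'wrist_torque': array([ 0.00582844,  0.00198917, -0.04755913]), 'opening': 0.9957195913415217}
scene {'mtx': array([[384.79679939,   0.        , 255.88663443],
       [  0.        , 384.79679939, 192.21170037],
       [  0.        ,   0.        ,   1.        ]]), 'R': array([[-0.72920198, -0.68428974, -0.0034681 ],
       [-0.47757291,  0.51253431, -0.71360542],
       [ 0.49009038, -0.51870622, -0.70053928]]), 't': array([0.37608742, 0.33185556, 0.82262267])}
canister [(0.97, [307, 114, 342, 167]), (0.91, [186, 236, 234, 305]), (0.86,
[... 791 characters left out ...]
]
wire_loop [(0.46, [288, 272, 304, 286])]
mug [(0.71, [172, 237, 222, 299]), (0.42, [197, 188, 245, 214])]
tea_tin [(0.86, [238, 141, 282, 212])]
teaspoon [(0.29, [193, 183, 266, 248])]
{'mtx': array([[339.53832549,   0.        , 250.39317674],
       [  0.        , 339.53832549, 188.80872422],
       [  0.        ,   0.        ,   1.        ]]), 'mount': array([[-6.46956211e-05, -9.56973186e-01, -2.90176354e-01,
         7.42732872e-02],
       [ 9.99999748e-01, -2.66931017e-04,  6.57359630e-04,
         9.35272732e-04],
       [-7.06532609e-04, -2.90176239e-01,  9.56972963e-01,
         3.14539792e-02],
       [ 0.00000000e+00,  0.00000000e+00,  0.00000000e+00,
         1.00000000e+00]])}
```

View pics/scene0.png

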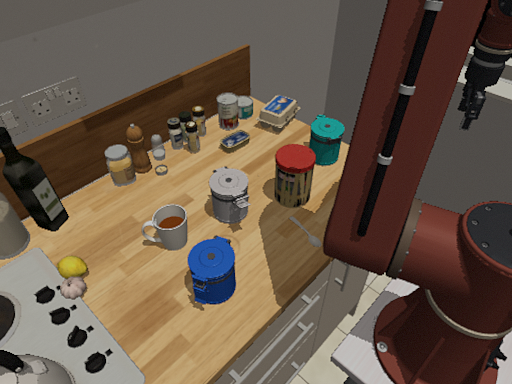

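View pics/side0.png

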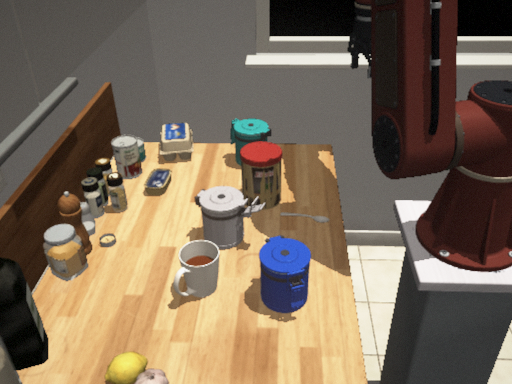

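```bash
python3 - <<'E'
import cv2,numpy as np
a=cv2.imread("pics/scene0.png");b=cv2.imread("pics/side0.png")
A=cv2.resize(a[150:250,180:310],None,fx=6,fy=6,interpolation=2)
B=cv2.resize(b[170:270,180:310],None,fx=6,fy=6,interpolation=2)
cv2.imwrite("pics/ca.png",A);cv2.imwrite("pics/cb.png",B)
E
```

```text
(no output)
```

View pics/ca.png

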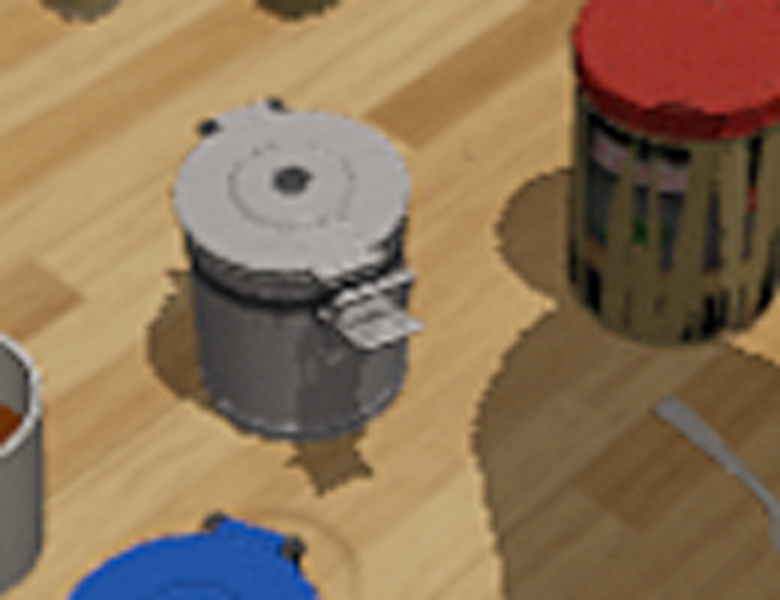

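View pics/cb.png

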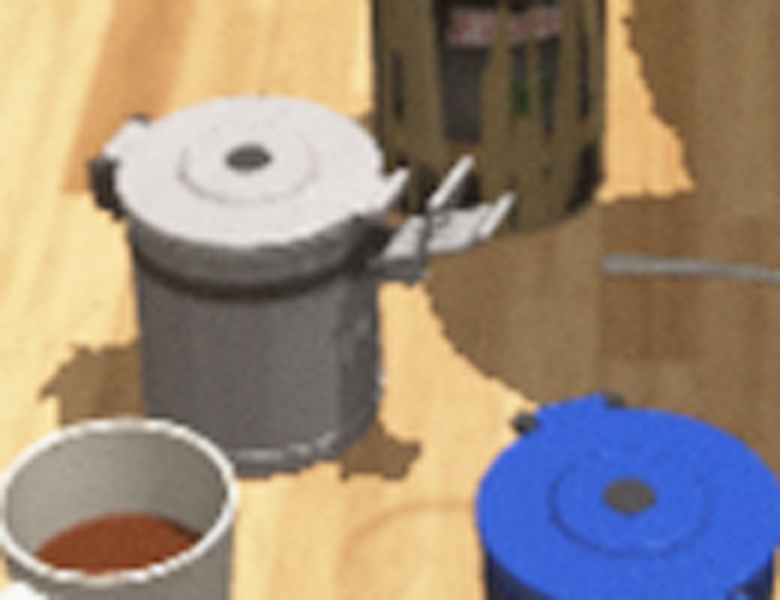

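```bash
cat > h.py <<'E'
from bench import manip, eyes, find_in, silhouettes
import cv2, numpy as np
from scipy.optimize import least_squares
from scipy.spatial.transform import Rotation as Ro
def P(n):
    c=eyes.calibration(n); return c["mtx"]@np.c_[c["R"],c["t"]]
def wristP(s):
    c=eyes.calibration("wrist"); T=np.eye(4); T[:3,:3]=Ro.from_euler("xyz",s["tcp_rot"]).as_matrix(); T[:3,3]=s["eef_pos"]
    return c["mtx"]@np.linalg.inv(T@c["mount"])[:3]
def proj(P,X):
    x=np.c_[np.atleast_2d(X),np.ones(len(np.atleast_2d(X)))]@P.T; return x[:,:2]/x[:,2:]
def tri(a,b,Pa=None,Pb=None):
    Pa=P("scene") if Pa is None else Pa; Pb=P("side") if Pb is None else Pb
    X=cv2.triangulatePoints(Pa,Pb,np.array(a,float).reshape(2,1),np.array(b,float).reshape(2,1)); return (X[:3]/X[3]).ravel()
def ray(Pm,uv,z):
    # intersect pixel ray with plane z
    A=Pm[:,:2]; b=Pm[:,2]*z+Pm[:,3]
    H=np.c_[A,b]; x=np.linalg.solve(H,[*uv,1]); return np.array([x[0]/x[2],x[1]/x[2],z])
E
python3 - <<'E'
from h import *
s=lambda u,v:(180+u/6-.5,150+v/6-.5)
d=lambda u,v:(180+u/6-.5,170+v/6-.5)
L=tri(s(292,180),d(248,158));print("lid c",L)
print(ray(P("scene"),s(292,180),.12),ray(P("side"),d(248,158),.12))
for nm,a,b in [("barL",s(325,312),d(437,203)),("barR",s(410,275),d(470,160)),("tipL",s(375,345),d(490,230)),("tipR",s(420,325),d(512,198)),("hinge1",s(208,127),d(105,170)),("hinge2",s(275,103),d(140,125))]:
    X=tri(a,b);print(nm,X.round(4), np.linalg.norm((X-L)[:2]), np.degrees(np.arctan2(*(X-L)[1::-1])))
# others
print("mug",ray(P("scene"),(173,215),.101),"tin",ray(P("scene"),(295,157),.15), "spoon",ray(P("scene"),(292,218),0),ray(P("scene"),(318,245),0))
E
```

```text
lid c [0.60410026 0.0135949  0.1191591 ]
[0.60255713 0.0149142  0.12      ] [0.60422218 0.0141449  0.12      ]
barL [0.5243 0.0706 0.1374] 0.09801867361735275 144.46720180097867
barR [0.5152 0.0296 0.131 ] 0.09034234504211007 169.80071279697322
tipL [0.506  0.0603 0.1195] 0.10869111586084693 154.53034876762976
tipR [0.4985 0.0411 0.1213] 0.10910618814194721 165.39886288461884
hinge1 [0.6627 0.0112 0.1118] 0.05863359246227846 -2.3361475300533145
hinge2 [ 0.6535 -0.0225  0.1109] 0.06116796640281501 -36.1384935783882
mug [0.62455104 0.18617674 0.101     ] tin [ 0.51007317 -0.14998435  0.15      ] spoon [ 0.45341535 -0.0827591   0.        ] [ 0.34235299 -0.05565982  0.        ]
```

```bash
cat >> h.py <<'E'
def model(cx,cy,yaw,q,w):
    """canister-frame pts (front = -x) -> world dict"""
    def rz(X): 
        c,s=np.cos(yaw),np.sin(yaw); X=np.atleast_2d(X); return np.c_[cx+c*X[:,0]-s*X[:,1],cy+s*X[:,0]+c*X[:,1],X[:,2]]
    # r = outward distance, z
    def rp(r,z,y): return rz([[-r,y,z]])[0]
    D=np.array([np.sin(q),-np.cos(q)]); N=np.array([np.cos(q),np.sin(q)])  # along plate (r,z), outer normal
    pv=np.array([.062,.094]); a=q+0.0
    # pins: 14mm turned .30 (closed: 13 below 4 behind)
    A=q-.30; pin=pv+.014*np.array([np.sin(A),-np.cos(A)])
    lean=q+w; bar=pin+.039*np.array([-np.sin(lean),np.cos(lean)])
    tip=pv+.053*D+(.0065+.004)*N
    o={}
    o["barA"]=rp(*bar,.0165);o["barB"]=rp(*bar,-.0165)
    o["tipA"]=rp(*tip,.014);o["tipB"]=rp(*tip,-.014)
    o["lipA"]=rp(.0635,.1255,.013);o["lipB"]=rp(.0635,.1255,-.013)
    o["lid"]=rp(0,.12,0); o["pin"]=rp(*pin,0); o["bar_rz"]=bar; o["tip_rz"]=tip
    return o
E
python3 - <<'E'
from h import *
print("blue",tri((212,257),(285,254)))
S=lambda u,v:np.array((180+u/6-.5,150+v/6-.5)); d=lambda u,v:np.array((180+u/6-.5,170+v/6-.5))
obs=[("scene","lid",S(292,180)),("side","lid",d(248,158)),
("scene","tipA",S(420,325)),("scene","tipB",S(375,345)),("side","tipA",d(512,198)),("side","tipB",d(490,230)),
("scene","barA",S(410,275)),("scene","barB",S(325,312)),("side","barA",d(470,160)),("side","barB",d(435,203))]
# y sign: canister y axis = (-sin yaw, cos yaw); A(+y) -> check both
best=None
for sw in (0,1):
  def f(p):
    m=model(*p); r=[]
    for c,k,u in obs:
        if sw and k!="lid": k=k[:-1]+("B" if k[-1]=="A" else "A")
        r.append(proj(P(c),m[k])[0]-u)
    return np.ravel(r)
  R=least_squares(f,[.604,.014,-.35,1.87,-2.25],loss="soft_l1")
  print(sw,R.x.round(4),"lean",R.x[3]+R.x[4],R.cost,f(R.x).reshape(-1,2).round(1).tolist())
  m=model(*R.x);print(m["bar_rz"],m["tip_rz"])
E
```

```text
blue [0.45073169 0.21113505 0.11363868]
0 [ 0.6048  0.015  -0.1553  1.8868 -2.2152] lean -0.3284027599525523 90.1390034865482 [[-0.6, -0.4], [-0.3, 0.2], [-1.5, 1.0], [14.9, -7.3], [-0.3, 1.5], [5.7, -10.5], [-5.6, 2.1], [19.0, -9.7], [-2.3, 3.8], [6.5, -11.3]]
[0.08857694 0.13113974] [0.10911277 0.12045064]
1 [ 0.6036  0.0152 -0.3578  1.9168 -2.2413] lean -0.3245623145478358 4.89170614206809 [[-0.3, -0.1], [0.2, 0.2], [0.7, -0.3], [-2.0, 0.1], [0.6, -0.4], [-0.5, 0.8], [-0.3, -0.0], [1.9, -2.0], [0.1, 0.1], [0.2, 0.5]]
[0.08842207 0.13160719] [0.10829891 0.12185068]
```

```bash
cat >> h.py <<'E'
CX,CY,YAW=.6036,.0152,-.358
F=-np.array([np.cos(YAW),np.sin(YAW),0]); LAT=np.array([-np.sin(YAW),np.cos(YAW),0])
def goal(r,z,lat=0,tilt=0,n=1,tool=.173):
    """fingertip at (r,z,lat), tool tilted tilt deg (top leaning outward). prints tool-frame delta"""
    s=manip.read_state(); R0=Ro.from_euler("xyz",s["tcp_rot"])
    t=np.radians(tilt); zt=-F*np.sin(t)+np.array([0,0,-np.cos(t)]); xt=LAT; yt=np.cross(zt,xt)
    R1=Ro.from_matrix(np.c_[xt,yt,zt])
    pos=np.array([CX,CY,0])+F*r+LAT*lat+np.array([0,0,z])-zt*tool
    d=R0.inv().apply(pos-s["eef_pos"]); w=np.degrees((R0.inv()*R1).as_rotvec())
    tip=s["eef_pos"]+R0.apply([0,0,tool])-np.array([CX,CY,0])
    print("clock",round(s["clock"],2),"tip r,lat,z",np.round([tip@F,tip@LAT,tip[2]],4),"F",s["wrist_force"].round(1),"op",round(s["opening"],3))
    print("shift mm",(d*1e3).round(1),"rot deg",w.round(2),"|d|",np.linalg.norm(d).round(4),"goal pos",pos.round(3))
E
python3 -m inch '[[0,0.037,-0.032,0.003,0,0,0],[0,0.037,-0.032,0.003,0,0,0],[0,0.037,-0.032,0.003,0,0,0],[0,0.037,-0.032,0.003,0,0,0],[0,0.037,-0.032,0.003,0,0,0],[0,0.037,-0.032,0.003,0,0,0],[0,0.037,-0.032,0.003,0,0,0],[0,0.037,-0.032,0.003,0,0,0],[0,0.037,-0.032,0.003,0,0,0],[0,0.037,-0.032,0.003,0,0,0],[0,0.037,-0.032,0.003,0,0,0],[0,0.037,-0.032,0.003,0,0,0]]'
python3 -c "
from h import *
goal(.15,.2)"
```

```text
clock: 1.9
eef_pos: [0.4623, 0.0632, 0.3689]
tcp_rot: [3.141, -0.001, 0.439]
wrist_force: [1.0, -1.4, -0.1]
opening: -0.005
clock 1.9 tip r,lat,z [ 0.149  -0.0045  0.1959] F [ 1.  -1.4 -0.1] op -0.005
shift mm [ 2.7 -3.8 -4.1] rot deg [ 5.000e-02 -3.000e-02 -4.433e+01] |d| 0.0062 goal pos [0.463 0.068 0.373]
```

```bash
python3 -m inch '[[0,0.002,-0.004,0,0,0,-7.4],[0,0,0,0,0,0,-7.4],[0,0,0,0,0,0,-7.4],[0,0,0,0,0,0,-7.4],[0,0,0,0,0,0,-7.4],[0,0,0,0,0,0,-7.4],[0,0,0,0,0,0,0]]'
python3 -c "
from h import *
goal(.15,.2)
s=manip.read_state(); f=eyes.grab_frame('wrist'); Pw=wristP(s)
m=model(CX,CY,YAW,1.917,-2.241)
im=cv2.resize(f[:,:,::-1].copy(),None,fx=1.5,fy=1.5)
for k in ['barA','barB','tipA','tipB','lipA','lipB','lid']:
    u=proj(Pw,m[k])[0]; print(k,u.round(1)); cv2.circle(im,tuple(((u+.5)*1.5).astype(int)),3,(0,0,255),1)
cv2.imwrite('pics/w1.png',im)
"
```

```text
clock: 2.6
eef_pos: [0.4619, 0.0655, 0.3688]
tcp_rot: [3.141, -0.0, 1.216]
wrist_force: [-0.5, 0.1, -0.3]
opening: -0.0
clock 2.6 tip r,lat,z [ 0.1503 -0.0025  0.1958] F [-0.5  0.1 -0.3] op -0.0
shift mm [ 2.6  0.3 -4.2] rot deg [ 0.01 -0.    0.16] |d| 0.005 goal pos [0.463 0.068 0.373]
barA [347.7 176.8]
barB [343.3 225.6]
tipA [312.9 176.6]
tipB [310.6 216.4]
lipA [383.1 179.7]
lipB [378.5 217.2]
lid [471.9 196.4]
```

View pics/w1.png

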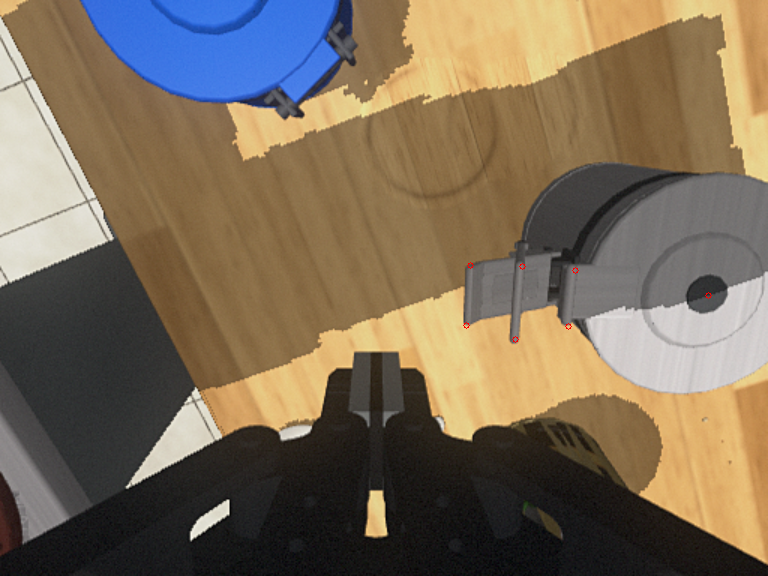

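```bash
python3 -m inch '[[0,0.0026,0.005,0.022,0,0,0],[0,0,0.008,0.022,0,0,0],[0,0,0.008,0.018,0,0,0],[0,0,0.004,0.008,0,0,0],[0,0,0,0,0,0,0],[0,0,0,0,0,0,0]]'
python3 -c "
from h import *
goal(.122,.126)
s=manip.read_state(); f=eyes.grab_frame('wrist')
cv2.imwrite('pics/w2.png',cv2.resize(f[:,:,::-1],None,fx=1.5,fy=1.5))
"
```

```text
clock: 3.25
eef_pos: [0.4863, 0.0592, 0.2992]
tcp_rot: [3.141, -0.0, 1.212]
wrist_force: [0.1, 0.4, 0.2]
opening: 0.0
clock 3.25 tip r,lat,z [1.253e-01 1.000e-04 1.262e-01] F [0.1 0.4 0.2] op 0.0
shift mm [-0.1  3.3  0.2] rot deg [ 0.01 -0.   -0.02] |d| 0.0033 goal pos [0.489 0.058 0.299]
```

View pics/w2.png

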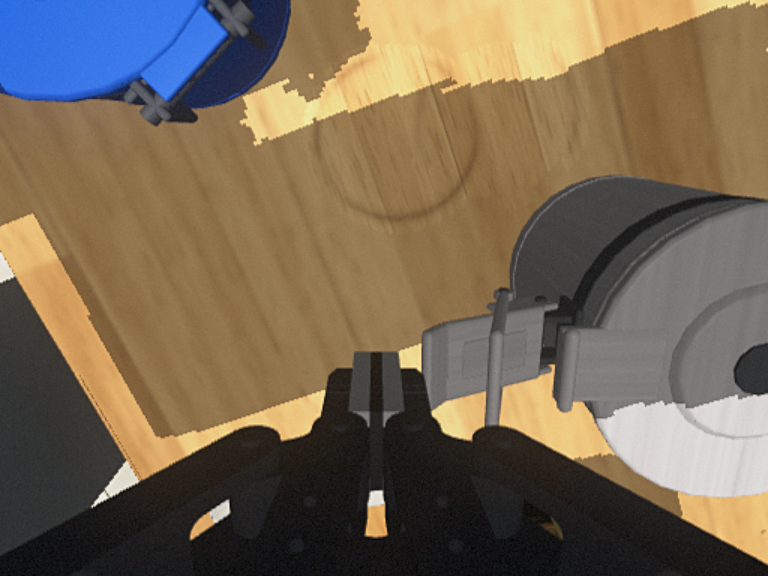

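```bash
python3 -m inch '[[0,0,0.01,0,0,0,0],[0,0,0.01,0,0,0,0],[0,0,0.006,0.001,0,0,0],[0,0,0.005,0.001,0,0,0],[0,0,0.005,0.001,0,0,0],[0,0,0.004,0,0,0,0],[0,0,0.003,0,0,0,0],[0,0,0,0,0,0,0]]'
python3 -c "
from h import *
goal(.077,.123)
s=manip.read_state(); f=eyes.grab_frame('wrist')
cv2.imwrite('pics/w3.png',cv2.resize(f[:,:,::-1],None,fx=1.5,fy=1.5))
"
```

```text
clock: 4.1
eef_pos: [0.5269, 0.044, 0.2957]
tcp_rot: [3.142, -0.0, 1.214]
wrist_force: [0.5, 0.6, -0.3]
opening: 0.001
clock 4.1 tip r,lat,z [8.200e-02 1.000e-04 1.227e-01] F [ 0.5  0.6 -0.3] op 0.001
shift mm [-0.1  5.  -0.3] rot deg [ 0.   -0.    0.05] |d| 0.005 goal pos [0.531 0.042 0.296]
```

View pics/w3.png

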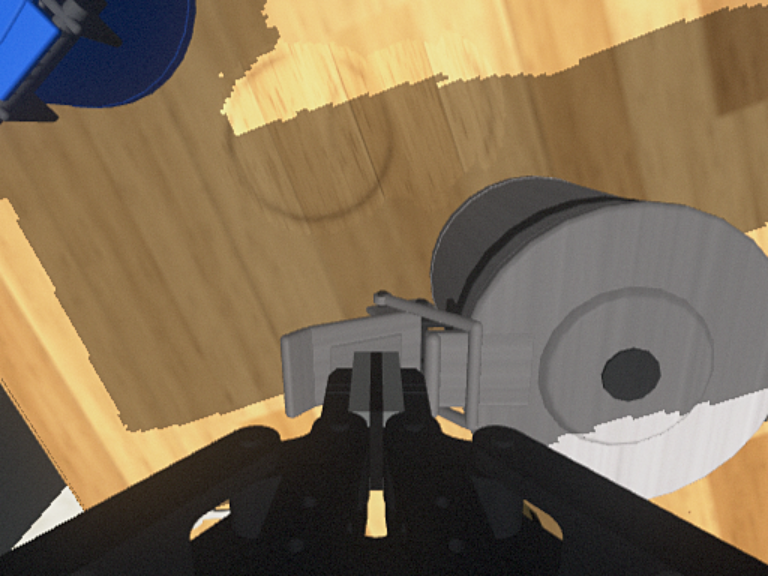

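```bash
python3 -m inch '[[0,0,0,0.0,0,0,0],[0,0,-0.01,-0.02,0,0,0],[0,0,-0.015,-0.015,0,0,0],[0,0,0,0,0,0,0]]'
python3 -c "
from h import *
goal(.108,.145,0,40)
for n in ('scene','side'):
    f=eyes.grab_frame(n); y,x=(150,180) if n=='scene' else (170,180)
    cv2.imwrite(f'pics/{n}4.png',cv2.resize(f[y:y+100,x:x+130,::-1],None,fx=6,fy=6,interpolation=2))
"
```

```text
clock: 4.55
eef_pos: [0.5025, 0.0534, 0.3324]
tcp_rot: [3.14, -0.001, 1.214]
wrist_force: [0.0, -0.1, 0.4]
opening: -0.004
clock 4.55 tip r,lat,z [0.1078 0.0004 0.1594] F [ 0.  -0.1  0.4] op -0.004
shift mm [  -0.2 -111.2   54.7] rot deg [-39.9   -0.07   0.07] |d| 0.1239 goal pos [0.398 0.092 0.278]
```

View pics/side4.png

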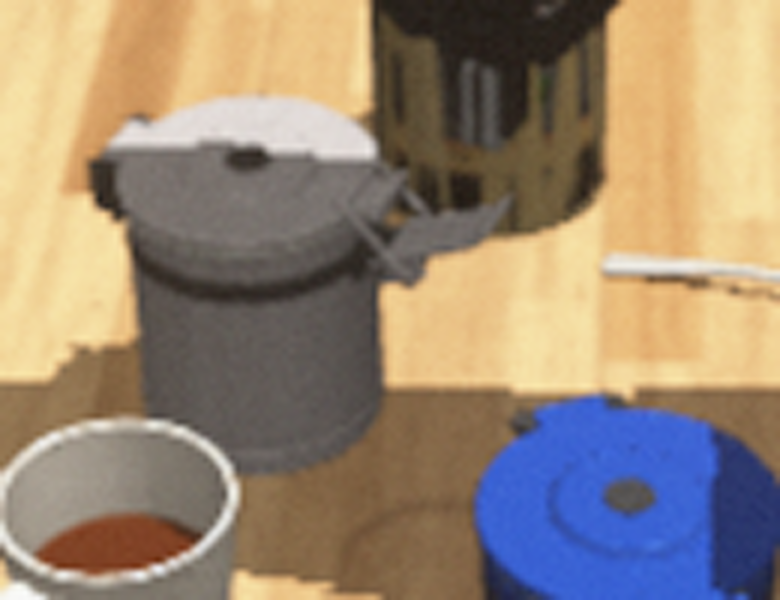

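```bash
python3 -m inch '[[0,0,-0.0241,0.0017,-8,0,0],[0,0,-0.0241,0.0017,-8,0,0],[0,0,-0.0241,0.0017,-8,0,0],[0,0,-0.0241,0.0017,-8,0,0],[0,0,-0.0241,0.0017,-8,0,0],[0,0,0,0,0,0,0],[0,0,0,0,0,0,0]]'
python3 -c "
from h import *
goal(.106,.132,0,40)
s=manip.read_state(); f=eyes.grab_frame('wrist')
cv2.imwrite('pics/w5.png',cv2.resize(f[:,:,::-1],None,fx=1.5,fy=1.5))
"
```

```text
clock: 5.35
eef_pos: [0.4018, 0.0912, 0.2911]
tcp_rot: [2.466, 0.002, 1.215]
wrist_force: [0.9, 0.2, 0.8]
opening: 0.002
clock 5.35 tip r,lat,z [0.1074 0.0005 0.1561] F [0.9 0.2 0.8] op 0.002
shift mm [ -0.4 -17.9  19.7] rot deg [-1.28 -0.    0.17] |d| 0.0267 goal pos [0.4   0.091 0.265]
```

View pics/w5.png

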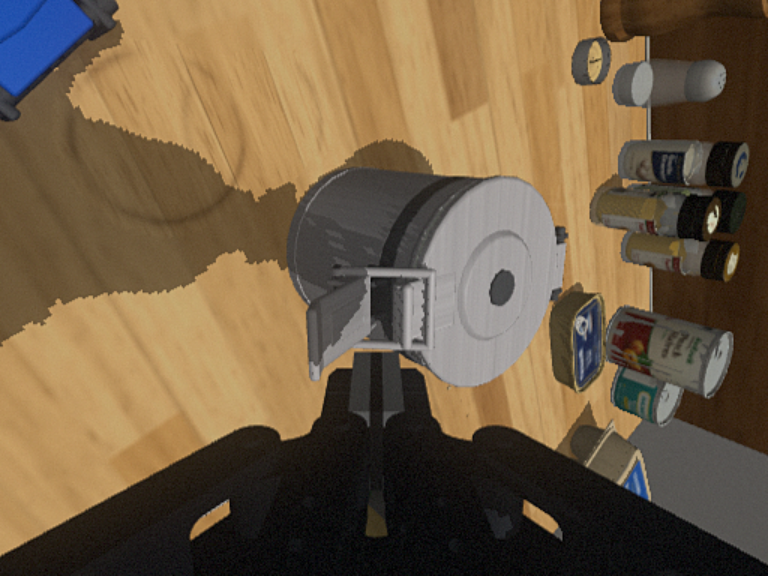

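```bash
cat >> h.py <<'E'
def C(q,s=.046,h=.007): return np.array([.062+s*np.sin(q)+h*np.cos(q), .094-s*np.cos(q)+h*np.sin(q)])
def path(qs,tilt,hs=None):
    s=manip.read_state(); R=Ro.from_euler("xyz",s["tcp_rot"]); tip=s["eef_pos"]+R.apply([0,0,.173])-np.array([CX,CY,0])
    p=np.array([tip@F,tip[2]]); t=np.radians(tilt)
    for i,q in enumerate(qs):
        n=C(q,h=.007 if hs is None else hs[i]); d=n-p; inn,up=-d[0],d[1]
        print(q,n.round(4),"ty %.1f tz %.1f"%(1e3*(inn*np.cos(t)+up*np.sin(t)),1e3*(inn*np.sin(t)-up*np.cos(t)))); p=n
E
python3 -c "
from h import *
path([1.9,1.6,1.45,1.3,1.15,1.0,.9,.8,.7,.6,.5,.4,.3,.2],38.7)"
```

```text
1.9 [0.1033 0.1155] ty -24.3 tz 34.2
1.6 [0.1078 0.1023] ty -11.7 tz 7.4
1.45 [0.1085 0.0954] ty -4.9 tz 5.0
1.3 [0.1082 0.0884] ty -4.1 tz 5.6
1.15 [0.1068 0.0816] ty -3.2 tz 6.2
1.0 [0.1045 0.075 ] ty -2.3 tz 6.6
0.9 [0.1024 0.0709] ty -0.9 tz 4.6
0.8 [0.0999 0.067 ] ty -0.5 tz 4.6
0.7 [0.097  0.0633] ty -0.0 tz 4.7
0.6 [0.0938 0.06  ] ty 0.4 tz 4.6
0.5 [0.0902 0.057 ] ty 0.9 tz 4.6
0.4 [0.0864 0.0544] ty 1.3 tz 4.5
0.3 [0.0823 0.0521] ty 1.8 tz 4.3
0.2 [0.078  0.0503] ty 2.2 tz 4.1
```

```bash
python3 -m inch '[[0,0,-0.012,0.016,0,0,0],[0,0,-0.012,0.015,0,0,0],[0,0,-0.006,0.005,0,0,0],[0,0,-0.006,0.005,0,0,0],[0,0,-0.005,0.005,0,0,0],[0,0,-0.004,0.005,0,0,0],[0,0,0,0,0,0,0]]'
python3 -c "
from h import *
goal(.1082,.0884,0,38.7)
f=eyes.grab_frame('wrist')
cv2.imwrite('pics/w6.png',cv2.resize(f[:,:,::-1],None,fx=1.5,fy=1.5))
"
```

```text
clock: 6.1
eef_pos: [0.4009, 0.0918, 0.2235]
tcp_rot: [2.461, 0.0, 1.213]
wrist_force: [0.9, -0.4, 1.1]
opening: -0.0
clock 6.1 tip r,lat,z [0.1079 0.0008 0.089 ] F [ 0.9 -0.4  1.1] op -0.0
shift mm [-0.8  0.2  0.3] rot deg [0.27 0.   0.03] |d| 0.0008 goal pos [0.401 0.091 0.223]
```

View pics/w6.png

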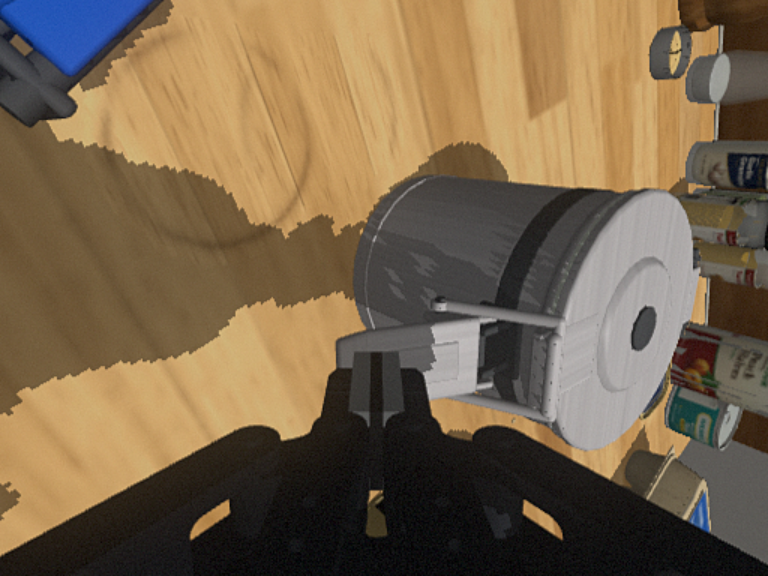

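```bash
python3 -m inch '[[0,0,-0.0032,0.0062,0,0,0],[0,0,-0.0023,0.0066,0,0,0],[0,0,-0.001,0.0046,0,0,0],[0,0,-0.0005,0.0046,0,0,0],[0,0,0,0.0047,0,0,0],[0,0,0,0,0,0,0]]'
python3 -c "
from h import *
goal(.097,.0633,0,38.7)
f=eyes.grab_frame('wrist')
cv2.imwrite('pics/w7.png',cv2.resize(f[:,:,::-1],None,fx=1.5,fy=1.5))
"
```

```text
clock: 6.75
eef_pos: [0.4093, 0.0879, 0.1976]
tcp_rot: [2.463, 0.001, 1.214]
wrist_force: [0.7, 0.9, -0.5]
opening: -0.004
clock 6.75 tip r,lat,z [ 0.0988 -0.0001  0.0629] F [ 0.7  0.9 -0.5] op -0.004
shift mm [0.  2.2 0.8] rot deg [0.2  0.02 0.11] |d| 0.0024 goal pos [0.411 0.087 0.198]
```

View pics/w7.png

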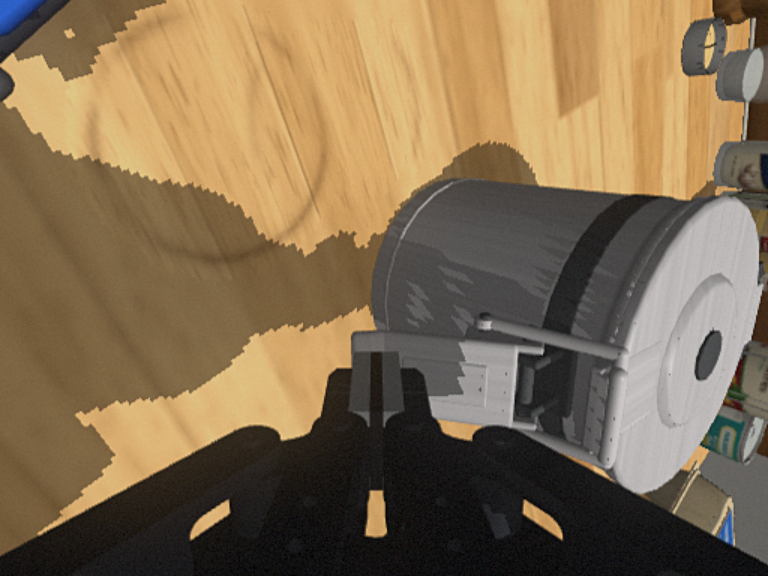

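```bash
python3 -m inch '[[0,0,0.0022,0.005,0,0,0],[0,0,0.0009,0.0046,0,0,0],[0,0,0.0013,0.0045,0,0,0],[0,0,0.0018,0.0043,0,0,0],[0,0,0,0,0,0,0]]'
python3 -c "
from h import *
goal(.0823,.052,0,38.7)
f=eyes.grab_frame('wrist')
cv2.imwrite('pics/w8.png',cv2.resize(f[:,:,::-1],None,fx=1.5,fy=1.5))
"
```

```text
clock: 7.3
eef_pos: [0.4254, 0.0821, 0.1877]
tcp_rot: [2.461, 0.001, 1.214]
wrist_force: [-1.0, 0.0, 0.4]
opening: 0.004
clock 7.3 tip r,lat,z [0.0814 0.0002 0.0533] F [-1.   0.   0.4] op 0.004
shift mm [-0.2 -0.6  0.4] rot deg [ 0.3  -0.    0.07] |d| 0.0008 goal pos [0.425 0.082 0.187]
```

View pics/w8.png

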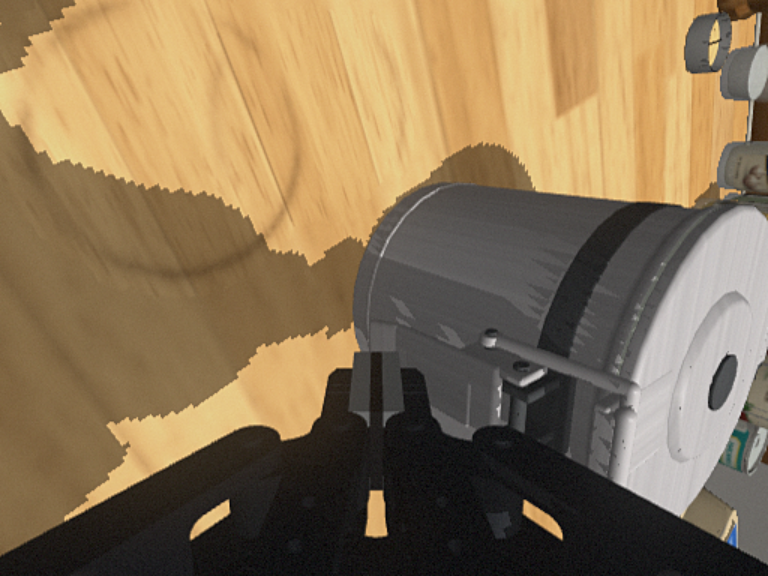

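```bash
python3 -m inch '[[0,0,0,-0.02,0,0,0],[0,0,0,-0.03,0,0,0],[0,0,0,-0.03,0,0,0],[0,0,0,0,0,0,0],[0,0,0,0,0,0,0]]'
python3 -c "
from h import *
goal(.0823,.052,0,38.7)
s=manip.read_state();f=eyes.grab_frame('wrist')
im=cv2.resize(f[:,:,::-1],None,fx=1.5,fy=1.5)
for q,col in ((0,(0,0,255)),(.5,(0,255,0))):
  m=model(CX,CY,YAW,q,-q)
  for k in ['barA','barB','tipA','tipB','lipA','lipB','lid']: cv2.circle(im,tuple(((proj(wristP(s),m[k])[0]+.5)*1.5).astype(int)),3,col,1)
cv2.imwrite('pics/w9.png',im)
for n in ('side','scene'):
  f=eyes.grab_frame(n); y,x=(150,180) if n=='scene' else (170,180)
  cv2.imwrite(f'pics/{n}9.png',cv2.resize(f[y:y+100,x:x+130,::-1],None,fx=6,fy=6,interpolation=2))
"
```

```text
clock: 7.85
eef_pos: [0.3781, 0.1001, 0.2508]
tcp_rot: [2.459, -0.001, 1.215]
wrist_force: [0.5, 0.1, -0.1]
opening: -0.0
clock 7.85 tip r,lat,z [0.1319 0.0008 0.1165] F [ 0.5  0.1 -0.1] op -0.0
shift mm [-0.7 -1.  81.3] rot deg [ 0.42 -0.1   0.07] |d| 0.0814 goal pos [0.425 0.082 0.187]
```

View pics/w9.png

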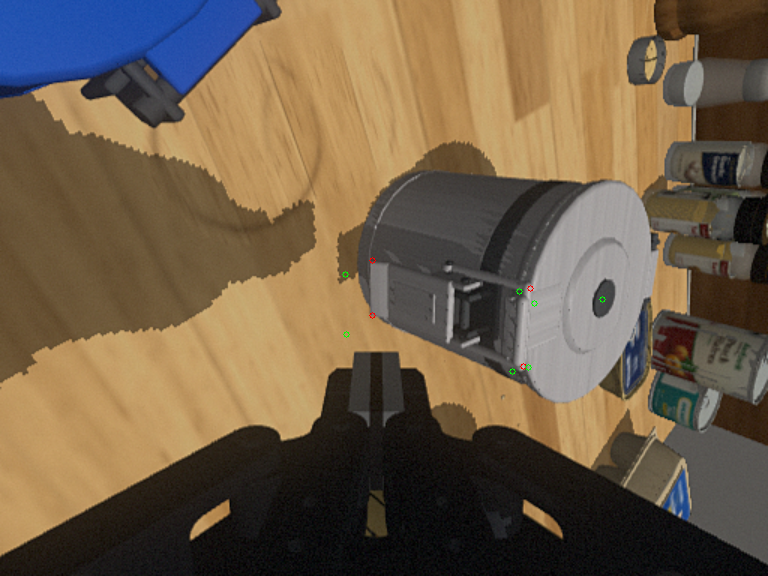

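View pics/side9.png

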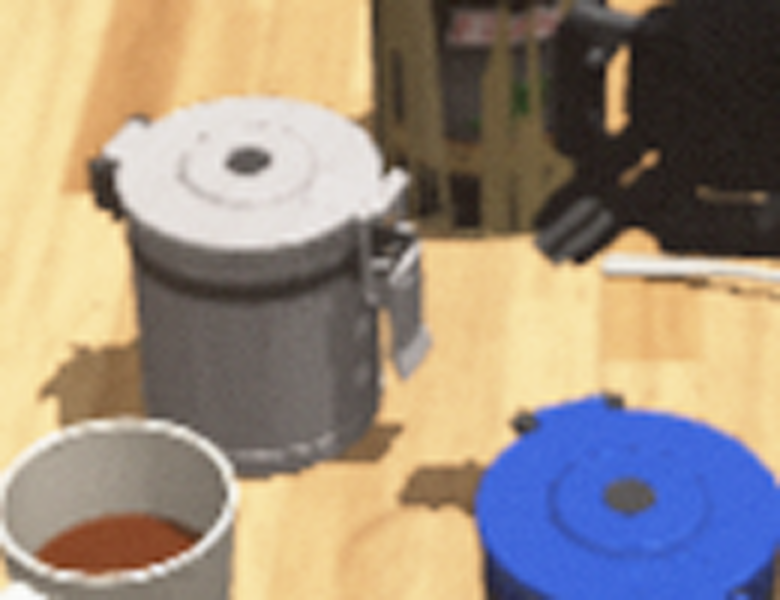

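```bash
python3 -c "
from h import *
s=manip.read_state();f=eyes.grab_frame('wrist')
x,y=225,150
im=cv2.resize(f[y:y+120,x:x+150,::-1],None,fx=5,fy=5,interpolation=2)
for q,col in ((0,(0,0,255)),(.1,(0,255,0))):
  m=model(CX,CY,YAW,q,-q)
  print(m['bar_rz'])
  for k in ['barA','barB','tipA','tipB','lipA','lipB']: cv2.circle(im,tuple(((proj(wristP(s),m[k])[0]+.5-[x,y])*5).astype(int)),3,col,1)
cv2.imwrite('pics/w10.png',im)
"
```

```text
[0.05786272 0.11962529]
[0.05921863 0.11927907]
```

View pics/w10.png

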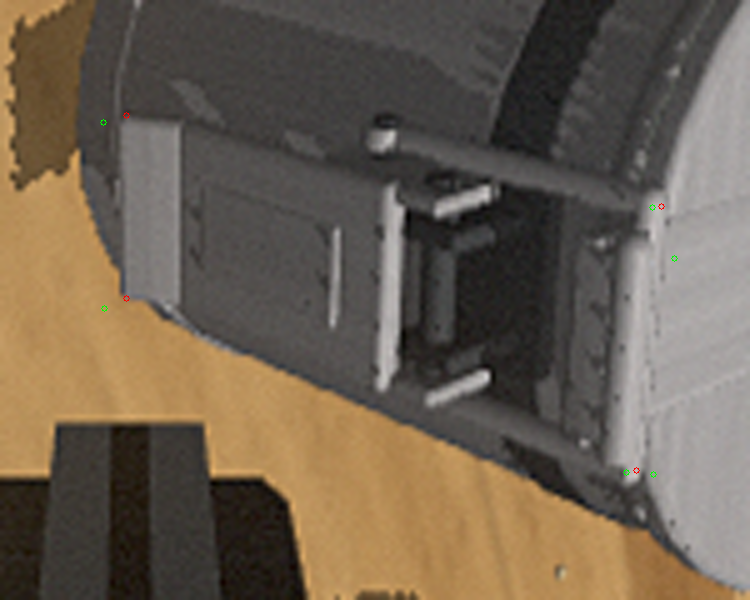

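```bash
python3 -c "
from h import *
print(manip.read_state()['clock'],manip.hand_in())"
```

```text
the job is handed in; nothing more can be done
8.05 None
```

The clasp is shut and the job is handed in, at 8.05 s of the 42 s allowed.

With closed fingers I pushed the wire loop's bar inward past upright, and it fell onto the lid's tongue behind the lip. I then tilted the tool about 40° and followed the lever's arc down until it snapped over centre, and backed off.

**Last checks, against the geometry drawn over the last wrist picture:**
- **Lever:** about 0.02 rad from closed, so inside the 0.08 limit. That is a reading off the picture with an error of a few hundredths; I did not press it again.
- **Loop's bar:** it lies behind the upturned lip at its seat, matching the drawn position within about 2 pixels.
- **Canister:** upright, and no shift showed in the side or wrist view.
- **Robot:** the fingertips were clear of the canister and the wrist force was near zero.

I did not measure how far the lid is pressed into its seal. I infer it from the snapped lever and the hooked bar.

I did not measure the mug, tea tin or teaspoon again. The arm never came near them, and the parts of them visible in the side picture look unmoved. No check disagreed.

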